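# Lay the carburettor down against the stop

## Task

The carburettor standing on the rubber mat must lie down for work under its brass cover. Without gripping or lifting it, gently push on its brass-covered face to tip it over towards the yellow stop bar, so that it lies flat with the brass cover up; then push it, just as gently, along the mat until its top end sits squarely against the stop bar. Leave the spray can, the dashpot and the jar where they stand.

Things in the scene. Friction and masses are not known exactly. Their poses are not given: they have to be found in the camera images.
- mat: black rubber mat, fixed to the bench, 280 x 150 x 6 mm (x, y, z); origin at the centre of its underside on the bench, so its top is at z = 6 mm. A yellow steel stop bar 16 x 130 mm, 30 mm high above the mat, is fixed across its +x end. Its x axis points along the mat towards the stop bar, z up.
- stop_face (a point): centre of the stop bar's upright face that looks along the mat to its -x; lies at x = 118 mm in the mat's frame, 15 mm above the mat's top
- carb: loose grey cast carburettor, 120 mm tall (z), 48 deep over its flanges (x), 70 wide (y), 0.35 to 0.7 kg, centre of mass near its middle. Origin: centre of the underside of its base flange (48 x 70 x 10 mm), z up. Stands upright on the mat at the end away from the stop bar, within 0.12 rad of the mat's direction; brass cover on its -x face, away from the stop bar; +x face flat
- carb_top (a point): centre of the flat top end face (flange 48 x 64 x 10 mm), 120 mm from the base; this end meets the stop bar. Once tipped, the part lies 48 mm high, its base end near its old place and this end about 50 to 85 mm short of the bar
- carb_cover (a point): centre of the outer face of the brass cover (44 x 80 mm, 3 mm proud of the flanges), 27 mm to -x of the origin, 60 mm above the base. Pushed high on the cover the part tips rather than slides, and topples of itself past about 22 degrees. Lying as wanted, this point is about 57 mm above the bench
- carb_heel (a point): middle of the base flange's lower edge on the stop bar's side (24 mm to +x of the origin); the edge it tips about, which stays on the mat throughout
- spray_can: loose orange spray can, 52 mm across, 150 mm tall with its white nozzle, beside the mat; origin at the centre of its foot. Leave alone.
- dashpot: loose aluminium carburettor dashpot, 62 mm across, 85 mm tall, beside the mat; origin at the centre of its foot. Leave alone.
- jar: loose jar with a blue lid, 60 mm across, 75 mm tall, beside the mat; origin at the centre of its foot. Leave alone.

How it is judged:
By the outcome, as a careful person would: the job done as asked, in the order asked, and still so for the second after the job is handed in, with the robot touching nothing.
It also fails if it takes over 45 s, if anything falls off the work surface, if the arm or the gripper's body presses on something with over 40 N, if the wrist force passes 120 N, or if a joint passes its speed limit or range.

## Robot

A 7-joint arm with a two-finger parallel gripper is mounted at the origin on the work surface. World frame = base frame: x ahead of the robot, y to its left, z up, the work surface at z = 0. Lengths are in m, angles in rad, forces in N, time in s.
With the tool pointing down it reaches from about 0.35 to 0.9 m from the base axis. Payload 8.1 kg.
Tool frame: the origin (TCP) lies at the centre of the arm's flange, where the gripper is bolted on; the fingertips stand 178 mm ahead of it and the grasp point (between the pads) lies 159 mm ahead of it; x points along the fingers, z is the direction in which the jaws open and shut, and the axes are right-handed (so a half turn about x gives the same grasp; the last joint's range is limited). The gripper opens to 92 mm and grips with 3 to 60 N. Pads are 19 mm wide; open, the fingers measure 130 mm over their backs; the gripper's body (75 mm by 190 mm) begins 47 mm behind the grasp point.
Start: joints at [1.182, 0.434, 0.025, 1.573, -0.012, 1.134, -0.075], TCP at [0.176, -0.6, 0.405] pointing down, gripper open.
Joint ranges: [-2.62, 2.62], [-0.44, 2.09], [-1.27, 1.32], [0.08, 2.57], [-1.32, 4.46], [0.12, 2], [-2.74, 2.74]. Speed limits (rad/s): [2.22, 2.22, 3.01, 3.01, 3.14, 3.14, 3.14].

## Interface

Orientations are given as a rotation vector (axis times angle).
In Python, from cell import arm, get_image, search_frame, pinpoint gives the robot as it stands.
- The arm moves only by the tool arm_command, never from a script. Its argument "motion" is a list of rows, each a list of 7 numbers: the finger opening in mm, from 0 to 91.8, then the shift along the tool's x, y, z in mm, then the turn, a rotation vector about the tool's x, y, z in degrees. In form: [[fingers, x, y, z, ax, ay, az], ...]. A call has 1 to 5 rows; each row shifts and turns the commanded pose from where the row before left it, along the tool's axes as they then stand; what a row does not reach is not made up. A row lasts 1/8 s, in which the tool goes at most 62.5 mm and 10.7 degrees, less where a joint would pass 70% of its speed; a pose out of reach is approached as far as the arm can. A call with a gripper value outside its range is refused whole. The fingers move at their own pace and stop on an object; "newtons" is the grip in N (left out, the last holds). Time passes only in rows, so rows that do not move let the fingers close. It gives the time, the measured TCP pose, the force and the opening at its end, in the units of the state.
- arm.observe(): the state, without advancing time (a new reading comes with each control period).
- get_image(name): name is "scene" or "top" or "wrist"; returns a dict with "frame" (480x640x3 uint8, red, green, blue), "range_z" (480x640 float32, m along the optical axis (not along the pixel's ray), 0 where there is no reading), "K" (3x3 intrinsics, pixels), "origin" and "rotation" of the camera in the world; the wrist camera has in their place "tool_from_camera" (4x4, takes a point from camera to tool coordinates, whose origin is the TCP and whose axes are the tool frame's). Camera axes: x right, y down, z forward; pixel columns grow to the right and rows downward; lengths in m; the calibration is good to about 2 mm. A picture is of the moment at which its call begins: read the wrist's pose just before it.
- arm.sign_off(): hands the job in, once; it reports no verdict.
Trained networks look in the newest picture that a camera, given by its name, has taken for a name from the list of things; names that differ only in an ending like _2 or _b are one class to them, and where a whole thing is asked for, a point or a joint stands for the part that bears it (a point fixed in the world has none). Each returns a list of dicts, best first, with "p" (0 to 1); they miss things now and then, are a little off and sometimes report something else, mostly with a low value. They report only what shows in the picture. A call takes as long as a camera call.
- search_frame(camera, target): "point" ([x, y, z] in m, in world coordinates, good to about 4 mm: the middle of the surface that is visible of it).
- pinpoint(camera, target): "point" ([x, y, z] in m, in world coordinates, good to about 4 mm: a listed point, or the origin of a listed thing).
The state is a dict: "clock": time; "joints": joint angles; "dq": joint speeds; "joint_efforts": joint torques, N m; "position": TCP position; "ee_rot": TCP orientation; "force": force on the tool from outside, world axes, zero at the start; "ft_torque": the same for the moment, N m; "width": opening from 0.0 (shut) to 1.0 (fully open).
Only numpy, scipy, OpenCV 4.12 (cv2) and the standard library are available. Lean on these libraries where they do the work, as an engineer would, in place of code of your own. Each camera call takes 0.05 s, during which the arm holds its last target. There are 200 camera calls.

## Working session

There is one attempt and no reset: what is moved stays moved. The work goes in short steps, Python scripts to look and compute and a tool call to move; the robot and the scene stay as the last step left them, time stands still between calls to the robot, and variables do not carry over. Pictures are saved under pics/ and viewed, about 8 in all and at most 12, crops included, and the job is handed in when it is done.

Besides the shell and the picture viewer there is one more tool, called after "Request:" by a JSON object that holds its "method" and its "body", one argument or row to a line. arm_command: Moves the arm, as the interface text tells. Its arguments: {"type":"object","properties":{"motion":{"type":"array"},"newtons":{"type":"number"}},"required":["motion"]}

```bash
mkdir -p pics; ls
cat > h.py <<'E'
import numpy as np, cv2
from cell import arm, get_image, search_frame, pinpoint
from scipy.spatial.transform import Rotation as R
np.set_printoptions(precision=4,suppress=True)
def save(d,n): cv2.imwrite('pics/'+n+'.png',d['frame'][:,:,::-1])
def cloud(d,T=None):
    z=d['range_z'];K=d['K'];v,u=np.indices(z.shape)
    P=np.dstack([(u-K[0,2])*z/K[0,0],(v-K[1,2])*z/K[1,1],z])
    return P@np.array(d['rotation']).T+np.array(d['origin'])
E
python3 - <<'E'
from h import *
s=arm.observe();print(s)
for c in('scene','top'):
    d=get_image(c);save(d,c+'1');print(c,d['origin'],d['rotation'])
    for n in('mat','stop_face','carb','carb_top','carb_cover','carb_heel','spray_can','dashpot','jar'):
        r=pinpoint(c,n)
        print(n,[(np.array(x['point']),round(x['p'],2)) for x in r[:2]])
E
```

```text
pics
{'clock': 0.0, 'joints': array([ 1.1824,  0.4352,  0.0249,  1.5741, -0.0116,  1.1339, -0.0751]), 'dq': array([ 0.0001,  0.0001, -0.    , -0.003 , -0.0017,  0.0016, -0.0001]), 'joint_efforts': array([ -0.0007, -66.784 ,   0.9851, -31.4448,  -0.0604,   0.043 ,
         0.0002]), 'position': array([ 0.1761, -0.5994,  0.4039]), 'ee_rot': array([ 0.997 ,  1.3323, -0.9956]), 'force': array([-0.0975,  0.0627, -0.7146]), 'ft_torque': array([-0.0292, -0.0537,  0.0245]), 'width': 0.9996214339041863}
scene [ 1.0637 -0.0301  0.6454] [-1.9097 -1.638   0.6011]
mat [(array([ 0.5705, -0.0663, -0.0009]), 0.92)]
stop_face [(array([ 0.6641, -0.0007,  0.0201]), 0.87), (array([ 0.6187, -0.2289,  0.0027]), 0.18)]
carb [(array([ 0.495 , -0.1161,  0.0067]), 0.97)]
carb_top [(array([ 0.4924, -0.1136,  0.1223]), 0.59)]
carb_cover [(array([ 0.4692, -0.129 ,  0.0622]), 0.85)]
carb_heel [(array([ 0.5149, -0.1053,  0.0101]), 0.98)]
spray_can [(array([ 0.6222, -0.2291,  0.0035]), 0.73)]
dashpot [(array([ 0.7115, -0.1708,  0.0013]), 0.72)]
jar [(array([ 0.4944,  0.0759, -0.0005]), 0.85)]
top [0.4655 0.0301 0.9188] [-2.0868  2.1521 -0.1721]
mat [(array([ 0.5682, -0.0662,  0.0001]), 0.7)]
stop_face [(array([0.6704, 0.0031, 0.0191]), 0.87)]
carb [(array([ 0.494 , -0.1185,  0.0078]), 0.92)]
carb_top [(array([ 0.493 , -0.1161,  0.1273]), 0.91)]
carb_cover []
carb_heel [(array([ 0.5109, -0.1012,  0.0082]), 0.79)]
spray_can []
dashpot [(array([ 0.7083, -0.1694,  0.0004]), 0.81)]
jar [(array([ 0.4898,  0.0838, -0.0001]), 0.87)]
```

```bash
sed -i "s/P@np.array(d\['rotation'\]).T/P@R.from_rotvec(d['rotation']).as_matrix().T/" h.py
python3 - <<'E'
from h import *
d=get_image('top');W=cloud(d);hsv=cv2.cvtColor(d['frame'],cv2.COLOR_RGB2HSV)
def rect(m,n):
    m=cv2.morphologyEx(m.astype(np.uint8),cv2.MORPH_OPEN,np.ones((2,2)))
    k,l,st,c=cv2.connectedComponentsWithStats(m)
    i=1+np.argmax(st[1:,4]);p=W[l==i];r=cv2.minAreaRect((p[:,:2]*1000).astype(np.float32))
    print(n,len(p),'z',np.median(p[:,2]),r)
z=W[:,:,2];ok=d['range_z']>0
x,y=W[...,0],W[...,1]
near=np.hypot(x-.494,y+.116)<.07
rect(ok&near&(abs(z-.126)<.006),'carbtop')
rect(ok&(abs(z-.036)<.006)&(np.hypot(x-.67,y)<.1)&(hsv[...,1]>100),'bar')
rect(ok&(abs(z-.006)<.006)&(hsv[...,2]<70)&(np.hypot(x-.57,y+.066)<.18),'mat')
a=cv2.hconcat([cv2.resize(cv2.imread('pics/scene1.png'),(400,300)),cv2.resize(cv2.imread('pics/top1.png'),(400,300))])
cv2.imwrite('pics/both.png',a)
E
```

```text
carbtop 1608 z 0.1259087956992075 ((472.72265625, -79.00167083740234), (68.63505554199219, 207.69630432128906), 22.056594848632812)
bar 770 z 0.03524972153889594 ((603.0401000976562, 28.170989990234375), (85.63756561279297, 261.3739013671875), 71.04142761230469)
mat 12541 z 0.005770665286785492 ((548.591552734375, -44.04631042480469), (278.0478820800781, 216.88270568847656), 35.08046340942383)
```

View pics/both.png

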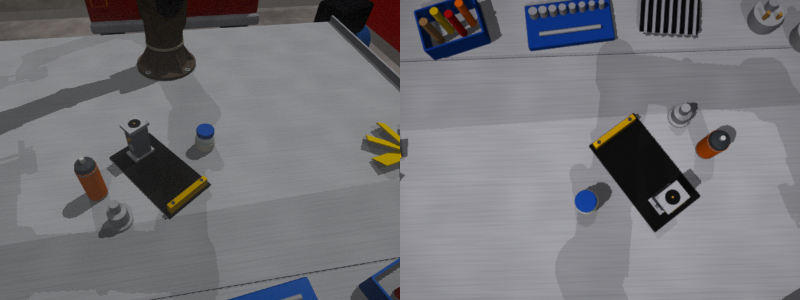

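Run:
```python
from h import *
d=get_image('top');W=cloud(d);hsv=cv2.cvtColor(d['frame'],cv2.COLOR_RGB2HSV)
def rect(m,n):
    m=cv2.morphologyEx(m.astype(np.uint8),cv2.MORPH_OPEN,np.ones((3,3)))
    k,l,st,c=cv2.connectedComponentsWithStats(m)
    i=1+np.argmax(st[1:,4]);p=W[l==i];r=cv2.minAreaRect((p[:,:2]*1000).astype(np.float32))
    print(n,len(p),'z',np.median(p[:,2]),r)
z=W[:,:,2];ok=d['range_z']>0
x,y=W[...,0],W[...,1]
near=np.hypot(x-.494,y+.116)<.07
rect(ok&near&(abs(z-.126)<.008),'carbtop')
rect(ok&(abs(z-.036)<.008)&(np.hypot(x-.67,y)<.1)&(hsv[...,1]>100),'bar')
rect(ok&(abs(z-.006)<.008)&(hsv[...,2]<70)&(np.hypot(x-.57,y+.066)<.18),'mat')
```

```text
carbtop 1616 z 0.12594601671398126 ((494.0476379394531, -114.73085021972656), (48.02513885498047, 64.4454345703125), 35.822017669677734)
bar 768 z 0.03555513529132048 ((671.262451171875, 6.363285064697266), (16.74458885192871, 130.5118865966797), 35.38866424560547)
mat 12577 z 0.0057388567356437825 ((568.8988647460938, -68.08570861816406), (277.43798828125, 152.11285400390625), 35.457061767578125)
```

```bash
cat >> h.py <<'E'
YAW=np.radians(35.5);U=np.array([np.cos(YAW),np.sin(YAW),0]);V=np.array([-U[1],U[0],0]);M=np.array([.5689,-.0681,0])
def plan(u,v,z):  # mm in mat axes, fingertip target; z above bench
    s=arm.observe();p=s['position'];A=R.from_rotvec(s['ee_rot'])
    sg=np.sign(A.as_matrix()[:,2]@V)
    X=np.array([0,0,-1.]);Z=sg*V;T=R.from_matrix(np.c_[X,np.cross(Z,X),Z])
    tip=p+A.as_matrix()[:,0]*.178-M
    print('t',s['clock'],'tip u,v,z',tip@U*1e3,tip@V*1e3,tip[2]*1e3,'F',s['force'],'w',s['width'])
    g=M+U*u/1e3+V*v/1e3+np.array([0,0,z/1e3+.178])
    print('sg',sg,'rot tool deg',np.degrees((A.inv()*T).as_rotvec()),'shift old axes',A.inv().apply(g-p)*1e3,'new axes',T.inv().apply(g-p)*1e3)
    print('joints',s['joints'])
E
python3 -c "
from h import *
print(R.from_rotvec(arm.observe()['ee_rot']).as_matrix())
plan(-165,5,150)"
```

```text
[[ 0.      0.9595  0.2818]
 [-0.0001  0.2818 -0.9595]
 [-1.      0.      0.0001]]
t 1.1 tip u,v,z -628.4262375517346 -204.70049963157118 226.74943536024554 F [ 0.3026  0.406  -0.8813] w 1.0002128702660162
sg -1.0 rot tool deg [-19.1323   0.0037  -0.0007] shift old axes [  76.7365  369.1016 -349.9993] new axes [  76.7494  463.4266 -209.6887]
joints [ 1.1825  0.4345  0.025   1.5732 -0.0116  1.134  -0.0751]
```

Request:
{"method": "arm_command", "body": {
  "motion": [
    [0,0,0,0,-9.5,0,0],
    [0,0,0,0,-9.6,0,0],
    [0,5,45,-20,0,0,0],
    [0,5,45,-20,0,0,0],
    [0,5,45,-20,0,0,0]
  ],
  "newtons": 20
}}

```text
clock: 1.72
position: [0.2519, -0.4712, 0.3897]
ee_rot: [0.742, 1.44, -0.743]
force: [-0.0, -0.5, -1.0]
width: 0.507
```

Request:
{"method": "arm_command", "body": {
  "motion": [
    [0,5,45,-20,0,0,0],
    [0,5,45,-20,0,0,0],
    [0,5,45,-20,0,0,0],
    [0,5,45,-20,0,0,0],
    [0,5,45,-20,0,0,0]
  ]
}}

```text
clock: 2.35
position: [0.3772, -0.2591, 0.3649]
ee_rot: [0.742, 1.439, -0.742]
force: [0.9, -0.1, 0.7]
width: 0.01
```

```bash
python3 -c "
from h import *
plan(-140,5,96)"
```

```text
t 2.35 tip u,v,z -266.94311253976514 -44.27040935825234 186.87061065163172 F [ 0.9392 -0.082   0.6872] w 0.009834310397726588
sg -1.0 rot tool deg [-0.0401  0.0455 -0.0139] shift old axes [ 90.8623 126.9298 -49.2902] new axes [ 90.8705 126.9863 -49.1292]
joints [ 0.6917  0.2232 -0.2441  2.0018  0.0673  0.9233 -0.539 ]
```

Request:
{"method": "arm_command", "body": {
  "motion": [
    [0,20,30,-12,0,0,0],
    [0,23,30,-12,0,0,0],
    [0,23,30,-12,0,0,0],
    [0,24,30,-12,0,0,0],
    [0,0,0,0,0,0,0]
  ]
}}

```text
clock: 2.98
position: [0.4471, -0.1494, 0.2735]
ee_rot: [0.74, 1.444, -0.739]
force: [-0.3, -0.6, -0.0]
width: 0.002
```

```bash
python3 -c "
from h import *
d=get_image('scene');cv2.imwrite('pics/s2.png',cv2.resize(d['frame'][80:380,80:480,::-1],(800,600)))
plan(-115,5,96)"
```

```text
t 3.025 tip u,v,z -147.75596300329437 3.812223790312214 96.22856205431506 F [-0.8286 -0.5188  0.0088] w 0.00370244757692495
sg -1.0 rot tool deg [ 0.1065 -0.0702  0.0385] shift old axes [ 0.2081 32.6389 -1.3448] new axes [ 0.2284 32.6362 -1.4057]
joints [ 0.4361  0.3745 -0.2823  2.0709  0.1551  0.7171 -0.8944]
```

View pics/s2.png

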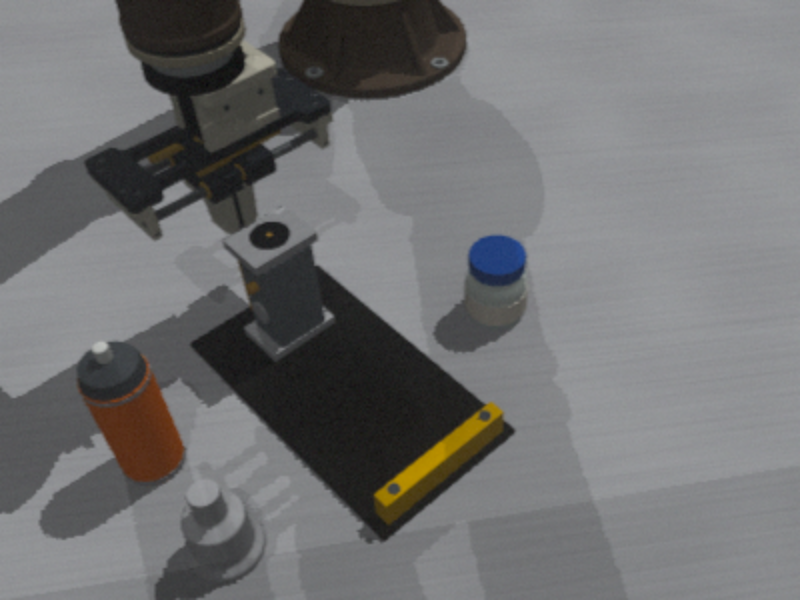

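Request:
{"method": "arm_command", "body": {
  "motion": [
    [0,0,8,0,0,0,0],
    [0,0,7,0,0,0,0],
    [0,0,4,0,0,0,0],
    [0,0,4,0,0,0,0],
    [0,0,3,0,0,0,0]
  ]
}}

```text
clock: 3.65
position: [0.4674, -0.1369, 0.2748]
ee_rot: [0.742, 1.441, -0.743]
force: [-1.5, -0.6, 2.1]
width: 0.002
```

Request:
{"method": "arm_command", "body": {
  "motion": [
    [0,0,3,0,0,0,0],
    [0,0,3,0,0,0,0],
    [0,0,3,0,0,0,0],
    [0,0,3,0,0,0,0],
    [0,0,3,0,0,0,0]
  ]
}}

```text
clock: 4.28
position: [0.4801, -0.1277, 0.2747]
ee_rot: [0.742, 1.44, -0.742]
force: [-0.7, -1.4, 0.5]
width: 0.003
```

```bash
python3 -c "
from h import *
d=get_image('scene');cv2.imwrite('pics/s3.png',cv2.resize(d['frame'][120:300,130:370,::-1],(800,600)))
plan(-88,5,96)
for n in('carb_top','carb_heel','carb_cover'):print(n,[((np.array(r['point'])-M)@np.c_[U,V,[0,0,1]],r['p']) for r in pinpoint('scene',n)[:1]])"
```

```text
t 4.325 tip u,v,z -106.38990524852825 3.053546355952073 96.77885808658002 F [0.4487 0.3611 0.2254] w 0.003466779155832776
sg -1.0 rot tool deg [-0.0047  0.0108 -0.0407] shift old axes [ 0.7916 18.5156 -1.9146] new axes [ 0.7788 18.5163 -1.9129]
joints [ 0.3701  0.4075 -0.2819  2.0125  0.1633  0.7421 -0.9618]
carb_top [(array([-0.0611,  0.0084,  0.1256]), 0.86)]
carb_heel [(array([-0.0628,  0.0043,  0.0085]), 0.84)]
carb_cover [(array([-0.1   ,  0.007 ,  0.0781]), 0.94)]
```

View pics/s3.png

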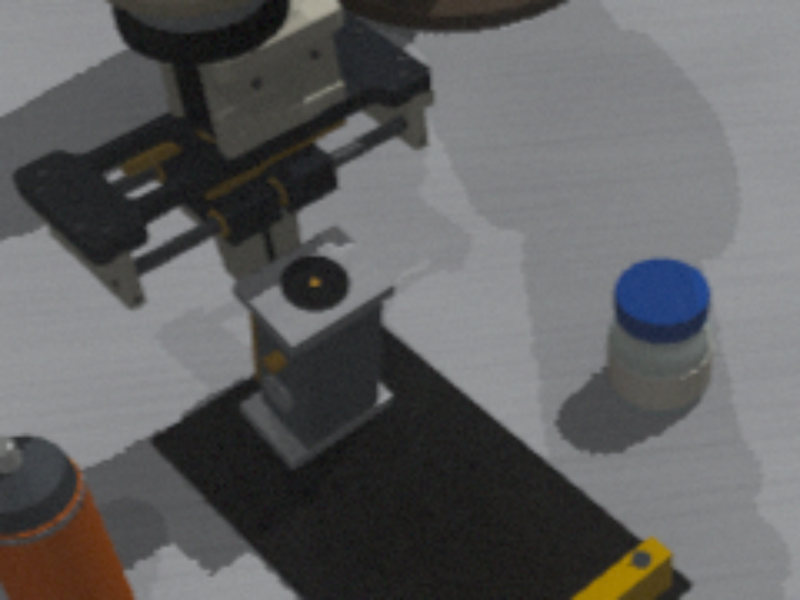

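The part is tilting about its heel (heel still at u≈-63), with its top leaning toward the bar at (315,285). I'll keep pushing slowly.

Request:
{"method": "arm_command", "body": {
  "motion": [
    [0,0,3,0,0,0,0],
    [0,0,3,0,0,0,0],
    [0,0,3,0,0,0,0],
    [0,0,3,0,0,0,0],
    [0,0,2,0,0,0,0]
  ]
}}

```text
clock: 5.1
position: [0.4914, -0.1196, 0.2747]
ee_rot: [0.742, 1.44, -0.742]
force: [-0.1, 0.2, 0.0]
width: 0.005
```

Request:
{"method": "arm_command", "body": {
  "motion": [
    [0,0,2,0,0,0,0],
    [0,0,2,0,0,0,0],
    [0,0,2,0,0,0,0],
    [0,0,2,0,0,0,0],
    [0,0,2,0,0,0,0]
  ]
}}

```text
clock: 5.72
position: [0.4994, -0.114, 0.2747]
ee_rot: [0.742, 1.44, -0.742]
force: [0.2, 0.4, 0.3]
width: 0.006
```

```bash
python3 -c "
from h import *
d=get_image('scene');cv2.imwrite('pics/s4.png',cv2.resize(d['frame'][120:300,130:370,::-1],(800,600)))
plan(-88,5,96)
for n in('carb_top','carb_heel','carb_cover'):print(n,[((np.array(r['point'])-M)@np.c_[U,V,[0,0,1]],r['p']) for r in pinpoint('scene',n)[:1]])"
```

```text
t 5.775 tip u,v,z -82.8594462995233 3.0192603173302346 96.77494024892775 F [-0.4647  1.1554 -0.6683] w 0.00849964276465335
sg -1.0 rot tool deg [-0.0193  0.0067 -0.0147] shift old axes [ 0.7734 -5.0959 -1.9583] new axes [ 0.7749 -5.095  -1.9599]
joints [ 0.3336  0.4281 -0.2805  1.9763  0.1677  0.7588 -0.9964]
carb_top [(array([0.0632, 0.0054, 0.0256]), 0.62)]
carb_heel [(array([-0.0623,  0.0043,  0.0117]), 0.65)]
carb_cover [(array([-0.0016,  0.0068,  0.0575]), 0.89)]
```

Request:
{"method": "arm_command", "body": {
  "motion": [
    [25,0,-14,-1,0,0,0],
    [25,20,0,-1,0,0,0],
    [25,25,0,0,0,0,0],
    [25,22,0,0,0,0,0],
    [25,5,0,0,0,0,0]
  ]
}}

```text
clock: 6.55
position: [0.4855, -0.121, 0.2017]
ee_rot: [0.742, 1.443, -0.744]
force: [0.0, -0.9, 0.4]
width: 0.273
```

```bash
python3 -c "
from h import *
plan(-75,5,24)
d=get_image('top');W=cloud(d);Q=(W-M)@np.c_[U,V,[0,0,1]]*1e3
save(d,'t5')
m=(d['range_z']>0)&(Q[...,2]>45)&(Q[...,2]<64)&(abs(Q[...,1])<50)&(Q[...,0]>-85)&(Q[...,0]<110)
m=cv2.morphologyEx(m.astype(np.uint8),cv2.MORPH_OPEN,np.ones((3,3)))>0
print(m.sum(),cv2.minAreaRect(Q[m][:,:2].astype(np.float32)),np.percentile(Q[m][:,2],[5,50,95]))
d=get_image('scene');cv2.imwrite('pics/s5.png',cv2.resize(d['frame'][120:345,130:430,::-1],(800,600)))
"
```

```text
t 6.55 tip u,v,z -99.0089020827055 5.666156624856775 23.683744266144334 F [ 0.0422 -0.8839  0.4379] w 0.273231942641102
sg -1.0 rot tool deg [-0.0576 -0.0983  0.1243] shift old axes [-0.3688 23.6226  0.3361] new axes [-0.3169 23.623   0.3605]
joints [ 0.3203  0.5267 -0.2435  2.0604  0.2228  0.5816 -1.0308]
2543 ((-0.1151275634765625, 6.358409881591797), (119.95423889160156, 70.00845336914062), 0.607498824596405) [46.6098 55.4676 59.0124]
```

View pics/s5.png

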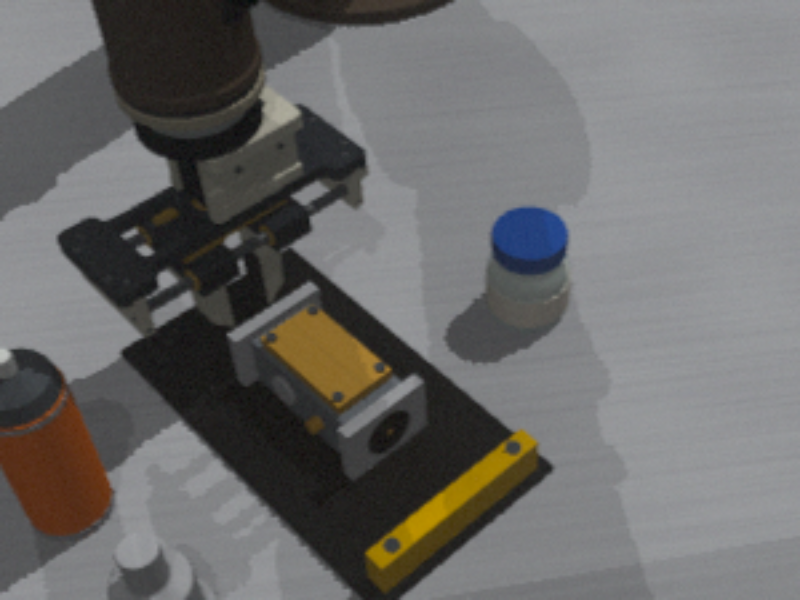

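The part lies flat with the brass cover up at (325,355), about 58 mm short of the bar. Next I'll slide it.

Request:
{"method": "arm_command", "body": {
  "motion": [
    [25,0,9,0,0,0,0],
    [25,0,9,0,0,0,0],
    [25,0,5,0,0,0,0],
    [25,0,3,0,0,0,0],
    [25,0,3,0,0,0,0]
  ]
}}

```text
clock: 7.28
position: [0.5089, -0.1046, 0.2025]
ee_rot: [0.741, 1.443, -0.746]
force: [-8.0, -4.8, 6.7]
width: 0.27
```

Request:
{"method": "arm_command", "body": {
  "motion": [
    [25,0,4,0,0,0,0],
    [25,0,4,0,0,0,0],
    [25,0,4,0,0,0,0],
    [25,0,4,0,0,0,0],
    [25,0,4,0,0,0,0]
  ]
}}

```text
clock: 7.9
position: [0.5253, -0.0932, 0.2024]
ee_rot: [0.741, 1.443, -0.746]
force: [-5.3, -3.7, 5.5]
width: 0.273
```

Request:
{"method": "arm_command", "body": {
  "motion": [
    [25,0,4,0,0,0,0],
    [25,0,4,0,0,0,0],
    [25,0,4,0,0,0,0],
    [25,0,3,0,0,0,0],
    [25,0,3,0,0,0,0]
  ]
}}

```text
clock: 8.52
position: [0.5399, -0.0829, 0.2025]
ee_rot: [0.741, 1.443, -0.746]
force: [-6.5, -4.6, 6.1]
width: 0.272
```

```bash
cat > m.py <<'E'
from h import *
plan(-11.5,5,24)
d=get_image('top');W=cloud(d);Q=(W-M)@np.c_[U,V,[0,0,1]]*1e3
m=(d['range_z']>0)&(Q[...,2]>45)&(Q[...,2]<64)&(abs(Q[...,1])<50)&(Q[...,0]>-65)&(Q[...,0]<130)
m=cv2.morphologyEx(m.astype(np.uint8),cv2.MORPH_OPEN,np.ones((3,3)))>0
print(m.sum(),cv2.minAreaRect(Q[m][:,:2].astype(np.float32)),np.percentile(Q[m][:,2],[5,50,95]),Q[m][:,0].max())
hs=cv2.cvtColor(d['frame'],cv2.COLOR_RGB2HSV)
b=(d['range_z']>0)&(abs(Q[...,2]-36)<8)&(hs[...,1]>100)&(abs(Q[...,0]-126)<25)&(abs(Q[...,1])<80)
b=cv2.morphologyEx(b.astype(np.uint8),cv2.MORPH_OPEN,np.ones((3,3)))>0
print('bar',cv2.minAreaRect(Q[b][:,:2].astype(np.float32)))
E
python3 m.py
```

```text
t 8.525 tip u,v,z -32.93436286884217 4.925791674629731 24.48628451357729 F [-6.4748 -4.5692  6.0825] w 0.27158155325670047
sg -1.0 rot tool deg [-0.1075 -0.0433  0.2472] shift old axes [ 0.3956 20.6679 -0.248 ] new axes [ 0.4846 20.6665 -0.2096]
joints [ 0.225   0.5761 -0.2362  1.948   0.2169  0.6455 -1.102 ]
1661 ((55.183982849121094, 5.943912506103516), (63.00291442871094, 87.46400451660156), 89.9692611694336) [46.7524 55.8359 59.0226] 98.92900598686718
bar ((126.42599487304688, 1.6297607421875), (16.876028060913086, 129.5516815185547), 0.06128106266260147)
```

Request:
{"method": "arm_command", "body": {
  "motion": [
    [25,0,4,0,0,0,0],
    [25,0,3,0,0,0,0],
    [25,0,3,0,0,0,0],
    [25,0,3,0,0,0,0],
    [25,0,2,0,0,0,0]
  ]
}}

```text
clock: 9.2
position: [0.5524, -0.074, 0.2024]
ee_rot: [0.741, 1.442, -0.746]
force: [-5.0, -3.9, 4.0]
width: 0.272
```

Request:
{"method": "arm_command", "body": {
  "motion": [
    [25,0,1.5,0,0,0,0],
    [25,0,1,0,0,0,0],
    [25,0,1,0,0,0,0]
  ]
}}

```text
clock: 9.57
position: [0.555, -0.0721, 0.2024]
ee_rot: [0.741, 1.443, -0.746]
force: [-6.3, -4.2, 5.3]
width: 0.273
```

```bash
python3 m.py
```

```text
t 9.575 tip u,v,z -14.358108563917913 4.90218564265846 24.4183627407632 F [-6.3101 -4.1667  5.314 ] w 0.2728653937068877
sg -1.0 rot tool deg [-0.1033 -0.0425  0.2382] shift old axes [ 0.4081  2.1194 -0.2339] new axes [ 0.4168  2.1181 -0.2304]
joints [ 0.2012  0.5914 -0.2346  1.9146  0.2151  0.6635 -1.1186]
1536 ((75.27931213378906, 5.824310302734375), (63.437137603759766, 84.18173217773438), 89.7950439453125) [46.8647 55.6905 58.9302] 117.42104197935123
bar ((126.5714111328125, 1.555999755859375), (16.7849178314209, 129.8027801513672), 0.024312501773238182)
```

Almost touching the bar. I'll advance in 1 mm rows and watch the force.

Request:
{"method": "arm_command", "body": {
  "motion": [
    [25,0,1,0,0,0,0],
    [25,0,0.7,0,0,0,0]
  ]
}}

```text
clock: 9.88
position: [0.5561, -0.0714, 0.2024]
ee_rot: [0.74, 1.443, -0.747]
force: [-8.8, -5.8, 7.6]
width: 0.272
```

Request:
{"method": "arm_command", "body": {
  "motion": [
    [25,0,0.7,0,0,0,0],
    [25,0,0,0,0,0,0]
  ]
}}

```text
clock: 10.12
position: [0.5563, -0.0713, 0.2024]
ee_rot: [0.74, 1.444, -0.748]
force: [-9.4, -6.1, 9.4]
width: 0.272
```

Request:
{"method": "arm_command", "body": {
  "motion": [
    [25,0,0.8,0,0,0,0],
    [25,0,0,0,0,0,0]
  ]
}}

```text
clock: 10.38
position: [0.5565, -0.0712, 0.2024]
ee_rot: [0.74, 1.444, -0.749]
force: [-11.7, -8.1, 11.1]
width: 0.269
```

```bash
python3 m.py
```

```text
t 10.375 tip u,v,z -13.191948969428863 4.9346534504539035 24.40238759115071 F [-11.6698  -8.0556  11.0891] w 0.26868949280826754
sg -1.0 rot tool deg [-0.1492 -0.0753  0.4169] shift old axes [ 0.395   0.3992 -0.3015] new axes [ 0.3975  0.3971 -0.301 ]
joints [ 0.1977  0.5934 -0.2333  1.9101  0.2152  0.6688 -1.1214]
1484 ((77.08197021484375, 5.079767227172852), (83.2008056640625, 64.14460754394531), 0.16842174530029297) [47.0758 55.7498 58.9976] 118.66491871292536
bar ((126.63892364501953, 1.52093505859375), (130.34286499023438, 16.74679183959961), 89.90660858154297)
```

Request:
{"method": "arm_command", "body": {
  "motion": [
    [25,0,-5,0,0,0,0],
    [25,0,-15,0,0,0,0],
    [25,0,-20,0,0,0,0],
    [25,-40,-20,0,0,0,0],
    [25,-50,-20,0,0,0,0]
  ]
}}

```text
clock: 11.05
position: [0.4919, -0.1165, 0.2927]
ee_rot: [0.742, 1.443, -0.744]
force: [0.6, -1.0, 1.3]
width: 0.271
```

Request:
{"method": "arm_command", "body": {
  "motion": [
    [25,-50,-45,0,0,0,0],
    [25,-30,-50,0,0,0,0],
    [25,0,-50,0,0,0,0],
    [25,0,0,0,0,0,0]
  ]
}}

```text
clock: 11.55
position: [0.3744, -0.2001, 0.3692]
ee_rot: [0.746, 1.439, -0.749]
force: [-0.4, 0.3, -0.2]
width: 0.273
```

```bash
python3 m.py; python3 -c "
from h import *
d=get_image('scene');cv2.imwrite('pics/s6.png',cv2.resize(d['frame'][120:345,130:430,::-1],(800,600)))
for n in('spray_can','dashpot','jar'):print(n,[np.array(r['point']) for r in pinpoint('scene',n)[:1]])"
```

```text
t 11.55 tip u,v,z -235.3522171244002 5.338353884585401 191.24830953862605 F [-0.3857  0.2616 -0.1624] w 0.2734025792124968
sg -1.0 rot tool deg [-0.3992  0.0321  0.1141] shift old axes [166.8025 223.8273  -1.2153] new axes [167.2479 223.4975   0.4368]
joints [ 0.6044  0.1673 -0.2718  2.0623  0.0587  0.9195 -0.6576]
2500 ((58.594818115234375, 5.356058120727539), (69.55667877197266, 120.11554718017578), 89.43756103515625) [46.6087 55.4882 58.8995] 118.78860419971248
bar ((126.69508361816406, 1.491943359375), (130.165283203125, 17.109193801879883), 89.90607452392578)
spray_can [array([ 0.6219, -0.2263,  0.0032])]
dashpot [array([ 0.7117, -0.1721,  0.0018])]
jar [array([ 0.4921,  0.0766, -0.0012])]
```

View pics/s6.png

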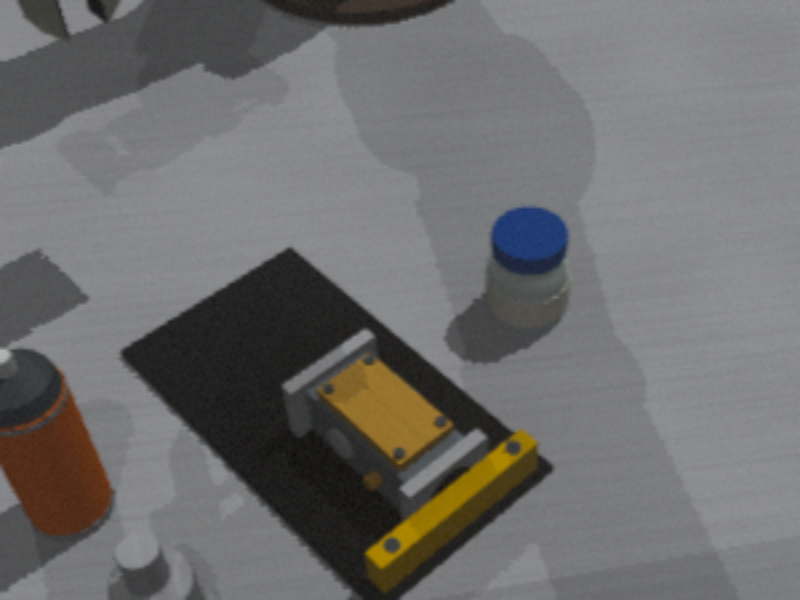

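The carburettor lies cover up at (385,410), with its top end against the bar at (450,480). The can, dashpot and jar haven't moved.

```bash
python3 -c "
from h import *
print(arm.sign_off())"
```

```text
the job is handed in; nothing more can be done
None
```

The carburettor now lies flat with its brass cover up and its top end against the yellow stop bar. I handed the job in at about 11.7 s on the robot's clock.

- **Tipping:** I pushed slowly, high on the brass cover, with the closed fingers. It turned about its heel, which stayed within about 2 mm of its place, and toppled over by itself.
- **Sliding:** I pushed it about 58 mm along the mat on its base end, with the fingers 25 mm apart. The force was about 10 N or less while it slid, by the readings taken at the end of each move. The final press against the bar rose to about 18 N in all (14 N along the mat, 11 N upward), with almost no further movement. I then drew the gripper clear.
- **Last checks:**
  - **Top end:** it measured 118.6–118.8 mm along the mat, against 118 mm given for the bar face and about 118.2 mm measured. That means contact, within the camera's accuracy.
  - **Squareness:** within about 0.5° of the bar, measured after I let go. While still pressed it read about 0.3°.
  - **Cover height:** about 55–59 mm above the bench, against the 57 mm expected.
  - **Spray can, dashpot and jar:** all within 3 mm of where they were first measured, which is within the measuring error.

No check failed.

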